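Put the mixed potter's things away in their holders

ROBOT

A 7-joint arm with a two-finger parallel gripper is mounted at the origin on a cart in front of the work surface, level with it; the furniture and walls round the work are solid. World frame = base frame: x ahead of the robot, y to its left, z up, the work surface at z = 0. Lengths are in m, angles in rad, forces in N, time in s.
With the tool pointing down it reaches from about 0.425 to 0.95 m from the base axis. Payload 4.7 kg.
Tool frame: the origin (TCP) lies midway between the tips of the shut fingers; the grasp point (between the pads) lies 19 mm behind it (manip.grasp_offset is the distance from the TCP to the grasp point, in m); z points along the fingers, y is the direction in which the jaws open and shut (so a half turn about z gives the same grasp; the last joint's range is limited). The gripper opens to 85 mm and grips with 20 to 120 N. Pads are 22 mm wide; open, the fingers measure 114 mm over their backs; the gripper's body (76 mm by 85 mm) begins 54 mm behind the grasp point. The pads swing forward as they close: fully open they stand 13 mm farther back than shut.
Start: joints at [-1.169, 0.469, -0.049, 1.532, 0.024, 1.141, -0.082], TCP at [0.282, 0.613, 0.231] pointing down, gripper open.
Joint ranges: [-2.59, 2.59], [-0.33, 1.99], [-1.39, 1.29], [0.1, 2.45], [-1.04, 4.18], [0.21, 1.99], [-2.66, 2.66]. Speed limits (rad/s): [2.57, 2.57, 3.14, 3.14, 3.14, 3.14, 3.14].

INTERFACE

Orientations are given as a unit quaternion [x, y, z, w].
In Python, from bench import readout, imaging, manip gives the robot as it stands. The module is installed in compiled form; this text tells all that it offers.
- The arm moves only by the shell command python3 -m jog 'ROWS' [OPENING]. ROWS is JSON, a list of rows, each a list of 4 numbers: the shift along the tool's x, y, z in units of 30 mm (1.0 is 30 mm), then the turn about the tool's z in units of 10 degrees (1.0 is 10 degrees). In form: [[dx, dy, dz, spin], ...]. A call has 1 to 12 rows; each row shifts and turns the commanded pose from where the row before left it, along the tool's axes as they then stand; what a row does not reach is not made up. A row lasts 1/8 s, in which the tool goes at most 62.5 mm and 10.7 degrees, less where a joint would pass 70% of its speed; a pose out of reach is approached as far as the arm can. A call is refused whole if a number of a shift passes 1 or a number of a turn 1, either way. A call with a gripper value outside its range is refused whole. OPENING is the closure, from -1 (fully open) to 1 (shut), set as the call begins (- or left out, the last holds). The fingers move at their own pace and stop on an object; the grip force is fixed at half the most. Time passes only in rows, so rows that do not move let the fingers close. It gives the time, the measured TCP pose, the force and the opening at its end, in the units of the state.
- readout.state(): the state, without advancing time (a new reading comes with each control period).
- imaging.camera(name): name is "scene" or "top" or "wrist"; returns the picture (384x512x3 uint8, red, green, blue); there is no depth.
- imaging.camera_model(name): a dict with "camera_matrix" (3x3 intrinsics, pixels), "origin" and "rotation" of the camera in the world. Camera axes: x right, y down, z forward; pixel columns grow to the right and rows downward; lengths in m; the calibration is good to about 2 mm. A picture is of the moment at which its call begins: read the wrist's pose just before it. camera_model takes no time and is no camera call; for the wrist camera it gives the pose at the moment of the call.
- manip.job_done(): hands the job in, once; it reports no verdict.
The state is a dict: "time_s": time; "joint_pos": joint angles; "joint_velocities": joint speeds; "joint_torque": joint torques, N m; "ee_pos": TCP position; "eef_rot": TCP orientation; "wrist_force": force on the tool from outside, world axes, zero at the start; "wrist_torque": the same for the moment, N m; "grip_width": finger opening in m.
Only numpy, scipy, OpenCV 4.12 (cv2) and the standard library are available. Lean on these libraries where they do the work, as an engineer would, in place of code of your own. Each camera call takes 0.05 s, during which the arm holds its last target.

TASK

Put the four loose things standing on the dark bench top into the wooden holders where they belong: the lidded glaze jar in the holder with the large round well, the white kiln prop (a short thick tube) in the holder with the small round well, and the two square wooden stamps in the tray with two square wells, one in each. All must stand upright, fully down in their wells; leave the timer and the red rubber kidney where they are.

Things in the scene. Friction and masses are not known exactly. Their poses are not given: they have to be found in the camera images.
- jar_center (a point): centre, half-way up (31 mm above its underside), of the loose lidded glaze jar: a round white jar with a black lid, 53 mm in diameter, 62 mm tall, about 0.18 kg, standing upright (z axis up); the body below the lid is 53 mm tall. Grasp it across the body from above.
- stamp_1_center (a point): centre, half-way up (28 mm above its underside), of a loose wooden texture stamp: a square upright block 30 x 30 mm, 56 mm tall, about 0.05 kg, standing upright; x and y axes square to its side faces, z up.
- stamp_2_center (a point): centre, half-way up (28 mm above its underside), of the second wooden texture stamp, the same as the first (30 x 30 x 56 mm); either stamp may go in either square well.
- kiln_prop_center (a point): centre, half-way up (25 mm above its underside), of the loose kiln prop: a short white ceramic tube standing upright on its end, 32 mm in outer diameter, 50 mm tall, with a 14 mm bore, about 0.06 kg; z up.
- jar_holder: jar holder, fixed to the bench: a square wooden plate 80 x 80 mm, 12 mm high, with one round well of 70 mm diameter in its middle, 8 mm deep (felt-lined well floor 4 mm above the bench). Origin: centre of the underside; z up.
- stamp_tray: stamp tray, fixed to the bench: a wooden plate 110 mm (x) by 56 mm (y), 12 mm high, with two square wells, each 46 x 46 mm and 8 mm deep (felt-lined well floor 4 mm above the bench), their centres 25.5 mm from the middle in +x and -x. Origin: centre of the underside; x along the long side, z up.
- prop_holder: kiln prop holder, fixed to the bench: a square wooden plate 60 x 60 mm, 12 mm high, with one round well of 50 mm diameter in its middle, 8 mm deep (felt-lined well floor 4 mm above the bench). Origin: centre of the underside; z up.
- kitchen_timer: bystander, loose: a round white and orange kitchen timer, 64 mm in diameter, 42 mm tall; origin at the centre of its underside. It is to stay where it is.
- red_kidney: bystander, loose: a flat red rubber kidney, 44 x 85 mm, 8 mm thick, between the wooden chest (its top 180 mm above the bench, to the right of the work) and the big clay sack (behind the work, up to 0.3 m high); origin at the centre of its underside, long side along its y axis. It is to stay where it is.
There are look-alikes about, which are no part of the job. Leave any green or purple look-alike of the part that bears jar_center alone.

How it is judged:
At the end, for the whole second after the job is handed in: The jar, the kiln prop and both stamps stand upright (within 0.12 rad) on the floors of their own wells, one in each well, within 12 mm of the well centre (for the stamps, along each side); all released and at rest (horizontal distance between jar_center and jar_holder below 0.012 m and height (world z) of jar_center between 0.029 and 0.04 m and angle between each of jar_center, kiln_prop_center, stamp_1_center, stamp_2_center's own z axis and vertical below 0.12 rad and linear speed of each of jar, kiln_prop, stamp_1, stamp_2 below 0.02 m/s and horizontal distance between kiln_prop_center and prop_holder below 0.012 m and height (world z) of kiln_prop_center between 0.023 and 0.034 m and (x of stamp_1_center in the frame of stamp_tray between -0.0375 and -0.0135 m or x of stamp_1_center in the frame of stamp_tray between 0.0135 and 0.0375 m) and y of stamp_1_center in the frame of stamp_tray between -0.012 and 0.012 m and height (world z) of stamp_1_center between 0.026 and 0.037 m and (x of stamp_2_center in the frame of stamp_tray between -0.0375 and -0.0135 m or x of stamp_2_center in the frame of stamp_tray between 0.0135 and 0.0375 m) and y of stamp_2_center in the frame of stamp_tray between -0.012 and 0.012 m and height (world z) of stamp_2_center between 0.026 and 0.037 m); the robot touches nothing.
It fails at once if the timer is moved by more than 20 mm (distance of kitchen_timer from where it was at the start of the episode above 0.02 m).
It fails at once if the red rubber kidney is moved by more than 20 mm (distance of red_kidney from where it was at the start of the episode above 0.02 m).
It also fails if it takes over 96 s, if anything falls off the work surface, if the arm or the gripper's body presses on something with over 40 N, if the wrist force passes 120 N, or if a joint passes its speed limit or range.

## Working session

There is one attempt and no reset: what is moved stays moved. The work goes in short steps, Python scripts to look and compute and a shell command to move; the robot and the scene stay as the last step left them, time stands still between calls to the robot, and variables do not carry over. Pictures are saved under pics/ and viewed, and the job is handed in when it is done.

```bash
mkdir -p pics; python3 - <<'E'
from bench import readout, imaging, manip
import cv2
print(readout.state()); print(manip.grasp_offset)
for n in ["scene","top","wrist"]:
    m=imaging.camera_model(n); print(n,m)
    cv2.imwrite(f"pics/{n}0.png",cv2.cvtColor(imaging.camera(n),cv2.COLOR_RGB2BGR))
E
```

```text
{'time_s': 0.0, 'joint_pos': array([-1.16894193,  0.4694499 , -0.04860152,  1.53372873,  0.02412272,
        1.14100897, -0.08230827]), 'joint_velocities': array([-0.00062461,  0.00135646, -0.00117092, -0.0006417 ,  0.00043783,
       -0.00047811, -0.00017061]), 'joint_torque': array([-3.47576515e-04, -5.10312259e+01, -4.70887008e-02, -2.37716478e+01,
        1.06717116e-02,  7.38250441e-03,  2.84030442e-06]), 'ee_pos': array([0.28159134, 0.61279224, 0.23024102]), 'eef_rot': array([ 2.13696538e-01,  9.76899576e-01, -9.89897820e-04, -1.68792889e-04]), 'wrist_force': array([0.41554311, 0.03062304, 0.07751184]), 'wrist_torque': array([-0.06151916,  0.04848161,  0.02106817]), 'grip_width': 0.08575228248890068}
0.0187
scene {'camera_matrix': array([[371.98415732,   0.        , 260.37741352],
       [  0.        , 371.98415732, 189.93673103],
       [  0.        ,   0.        ,   1.        ]]), 'origin': array([-0.20491083,  0.48642468,  0.60262457]), 'rotation': array([-0.43312056,  0.76616292, -0.40923869,  0.2406754 ])}
top {'camera_matrix': array([[370.0096038 ,   0.        , 257.50896231],
       [  0.        , 370.0096038 , 189.81707758],
       [  0.        ,   0.        ,   1.        ]]), 'origin': array([0.41759255, 0.03676267, 1.24895558]), 'rotation': array([-0.70232868,  0.71030132, -0.02935151,  0.03667354])}
wrist {'camera_matrix': array([[283.69715829,   0.        , 255.40490561],
       [  0.        , 283.69715829, 192.18246571],
       [  0.        ,   0.        ,   1.        ]]), 'origin': array([0.218362  , 0.64320798, 0.37344955]), 'rotation': array([0.8336395 , 0.53432207, 0.07460771, 0.11823199])}
```

View pics/scene0.png

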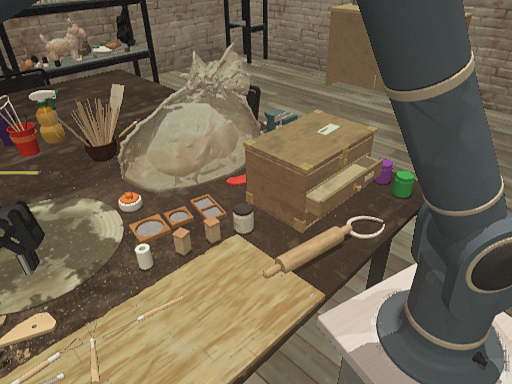

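View pics/top0.png

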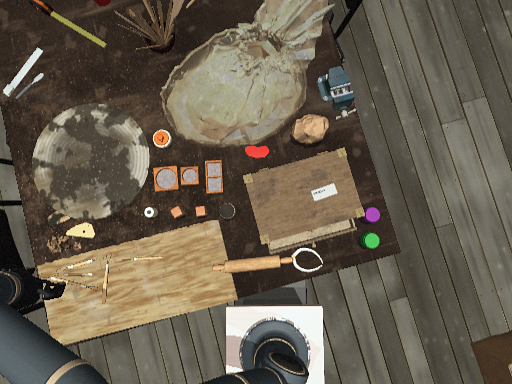

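View pics/wrist0.png

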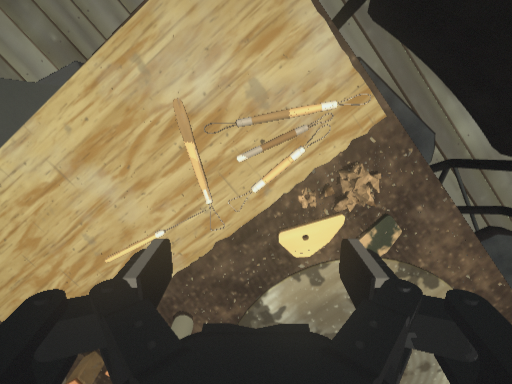

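```bash
cat > h.py <<'E'
import numpy as np, cv2
from scipy.spatial.transform import Rotation as R
from bench import readout, imaging, manip
def ray(m,uv):
    K=m["camera_matrix"]; q=m["rotation"]; 
    d=R.from_quat(q).apply(np.linalg.inv(K)@[uv[0],uv[1],1.]); return np.array(m["origin"]),d/np.linalg.norm(d)
def onplane(m,uv,z):
    o,d=ray(m,uv); return o+d*(z-o[2])/d[2]
def tri(rays):
    A=np.zeros((3,3));b=np.zeros(3)
    for o,d in rays:
        P=np.eye(3)-np.outer(d,d);A+=P;b+=P@o
    x=np.linalg.solve(A,b)
    return x,[np.linalg.norm((np.eye(3)-np.outer(d,d))@(x-o)) for o,d in rays]
def proj(m,p):
    c=R.from_quat(m["rotation"]).inv().apply(np.asarray(p)-m["origin"]); c=m["camera_matrix"]@c; return c[:2]/c[2]
def snap(n,name):
    m=imaging.camera_model(n); im=cv2.cvtColor(imaging.camera(n),cv2.COLOR_RGB2BGR); cv2.imwrite(f"pics/{name}.png",im); return m,im
def crop(im,x0,y0,w,h,s,name):
    cv2.imwrite(f"pics/{name}.png",cv2.resize(im[y0:y0+h,x0:x0+w],None,fx=s,fy=s,interpolation=cv2.INTER_CUBIC))
E
python3 - <<'E'
from h import *
t=cv2.imread("pics/top0.png"); s=cv2.imread("pics/scene0.png")
crop(t,130,120,130,110,6,"tc"); crop(s,105,175,160,100,5,"sc")
m=imaging.camera_model("top")
for n,uv,z in [("jar",(227,211),.062),("prop",(150,212),.05),("s1",(178,211),.056),("s2",(200,211),.056),("jh",(165,178),.012),("ph",(190,175),.012),("tray",(214,176),.012),("timer",(161,138),.04),("kid",(257,151),.008)]:
    print(n,onplane(m,uv,z).round(3))
E
```

```text
jar [0.462 0.147 0.062]
prop [0.462 0.398 0.05 ]
s1 [0.464 0.306 0.056]
s2 [0.463 0.235 0.056]
jh [0.577 0.361 0.012]
ph [0.586 0.276 0.012]
tray [0.582 0.195 0.012]
timer [0.708 0.369 0.04 ]
kid [0.667 0.049 0.008]
```

View pics/tc.png

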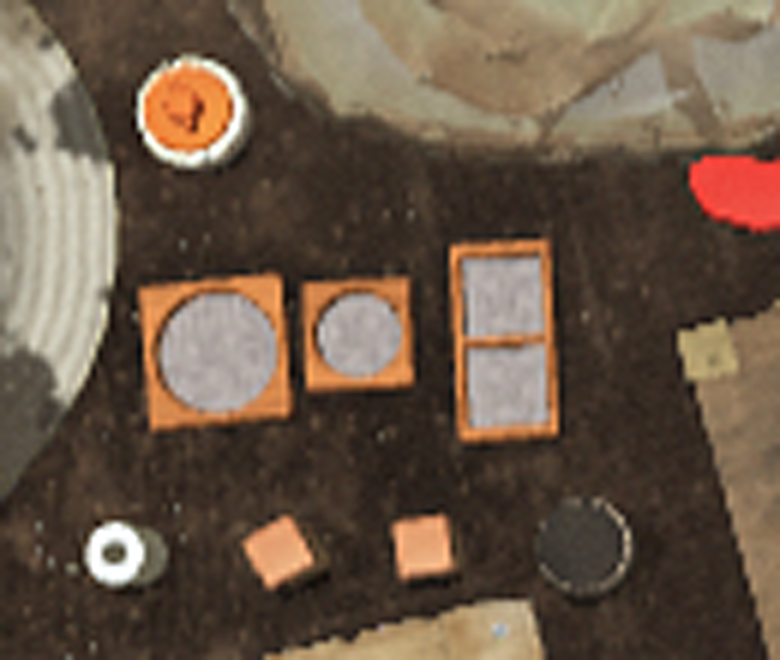

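View pics/sc.png

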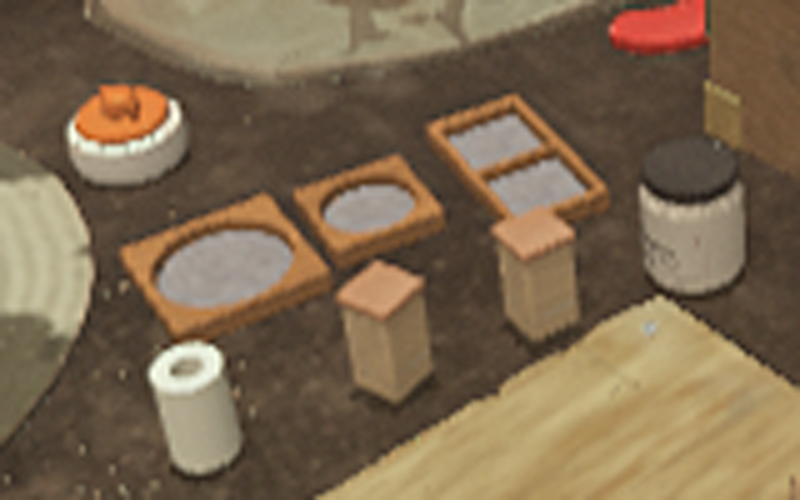

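```bash
python3 - <<'E'
from h import *
ims={n:cv2.imread(f"pics/{n}0.png") for n in("top","scene")}
ms={n:imaging.camera_model(n) for n in ims}
# tc,sc crops hsv samples
t=cv2.cvtColor(ims["top"],cv2.COLOR_BGR2HSV); s=cv2.cvtColor(ims["scene"],cv2.COLOR_BGR2HSV)
def P(h,x,y): return h[y,x].tolist()
print("top stampTop",P(t,176,212),P(t,201,211),"wood",P(t,157,189),"felt",P(t,166,178),"lid",P(t,227,211),"prop",P(t,145,212),"bench",P(t,190,200))
print("sc stampTop",P(s,181,232),P(s,212,221),"side",P(s,178,245),"wood",P(s,140,238),"felt",P(s,150,228),"lid",P(s,243,208),"body",P(s,243,222),"prop",P(s,139,250),"proptop",P(s,138,249), "bench",P(s,165,260))
E
```

```text
top stampTop [12, 123, 231] [13, 124, 233] wood [13, 164, 208] felt [14, 19, 177] lid [15, 57, 71] prop [0, 0, 255] bench [10, 85, 54]
sc stampTop [13, 109, 201] [13, 108, 201] side [17, 107, 148] wood [15, 147, 182] felt [12, 26, 164] lid [18, 66, 85] body [18, 60, 158] prop [34, 26, 208] proptop [37, 24, 234] bench [16, 93, 88]
```

```bash
python3 - <<'E'
from h import *
ims={n:cv2.imread(f"pics/{n}0.png") for n in("top","scene")}
ms={n:imaging.camera_model(n) for n in ims}
def comps(n,lo,hi,roi,amin=15):
    im=ims[n]; x,y,w,h=roi
    up=cv2.resize(im[y:y+h,x:x+w],None,fx=4,fy=4,interpolation=cv2.INTER_CUBIC)
    m=cv2.inRange(cv2.cvtColor(up,cv2.COLOR_BGR2HSV),lo,hi)
    cs,_=cv2.findContours(m,cv2.RETR_EXTERNAL,cv2.CHAIN_APPROX_NONE)
    out=[]
    for c in cs:
        if cv2.contourArea(c)<amin*16: continue
        M=cv2.moments(c); uv=np.array([M["m10"]/M["m00"],M["m01"]/M["m00"]])
        tr=lambda p:(np.asarray(p)+.5)/4-.5+[x,y]
        out.append((tr(uv),cv2.contourArea(c)/16,tr(cv2.boxPoints(cv2.minAreaRect(c)))))
    return sorted(out,key=lambda o:o[0][0])
T={}
T["st"]=comps("top",(5,95,195),(20,145,255),(165,200,45,25)); S=comps("scene",(8,85,182),(20,130,255),(165,215,60,40))
for n,l in(("top",T["st"]),("scene",S)):
    for o in l: print(n,o[0].round(2),round(o[1],1))
if len(T["st"])==2==len(S):
    for a,b in zip(T["st"],S):
        x,e=tri([ray(ms["top"],a[0]),ray(ms["scene"],b[0])]); print("stamp",x.round(4),np.round(e,4), onplane(ms["top"],a[0],.056).round(4),onplane(ms["scene"],b[0],.056).round(4))
        c=np.array([onplane(ms["top"],p,.056)[:2] for p in a[2]]); d=np.diff(c,axis=0); print("  yaw",np.degrees(np.arctan2(d[:,1],d[:,0])).round(1),np.linalg.norm(d,axis=1).round(4))
pt=comps("top",(0,0,215),(180,40,255),(138,203,22,20)); ps=comps("scene",(0,0,222),(180,40,255),(130,240,25,20))
for o in pt+ps: print("prop",o[0].round(2),round(o[1],1))
x,e=tri([ray(ms["top"],pt[0][0]),ray(ms["scene"],ps[0][0])]);print(x.round(4),np.round(e,4))
x,e=tri([ray(ms["top"],(227.3,211.0)),ray(ms["scene"],(243,207.5))]);print("jar",x.round(4),np.round(e,4))
for n,roi in (("top",(150,155,76,45)),):
    for o in comps(n,(5,120,120),(25,255,255),roi,60):
        c=np.array([onplane(ms[n],p,.012)[:2] for p in o[2]]); d=np.diff(c,axis=0)
        print("plate",o[0].round(1),onplane(ms[n],o[2].mean(0),.012).round(4),np.degrees(np.arctan2(d[:,1],d[:,0])).round(1),np.linalg.norm(d,axis=1).round(4))
    for o in comps(n,(0,0,120),(180,60,255),roi,60): print("felt",o[0].round(1),onplane(ms[n],o[0],.004).round(4))
for o in comps("scene",(0,0,130),(180,60,255),(128,195,110,50),20): print("felt scene",o[0].round(1),onplane(ms["scene"],o[0],.004).round(4))
s=readout.state(); r=R.from_quat(s["eef_rot"]).as_matrix(); print(r.round(3))
E
```

```text
top [175.91 211.46] 69.8
top [199.97 210.6 ] 67.3
scene [180.37 232.33] 89.0
scene [211.03 220.76] 81.0
stamp [0.4627 0.3141 0.053 ] [0.0007 0.0007] [0.4623 0.3127 0.056 ] [0.4595 0.3156 0.056 ]
  yaw [ -60.7 -150.   119.3] [0.0286 0.0285 0.0286]
stamp [0.4647 0.236  0.0534] [0.0007 0.0007] [0.4643 0.2349 0.056 ] [0.4619 0.2378 0.056 ]
  yaw [ -81.7 -170.9   98.3] [0.0282 0.0281 0.0281]
prop [148.69 211.71] 63.1
prop [141.72 248.1 ] 87.8
[0.4632 0.4045 0.047 ] [0.0009 0.0009]
jar [0.4629 0.1481 0.0599] [0.0021 0.0021]
plate [165.4 178.1] [0.5768 0.3597 0.012 ] [ -85.1 -174.    94.9] [0.0823 0.0831 0.0818]
plate [189.1 175.2] [0.5862 0.2796 0.012 ] [ -87.5 -176.6   92.5] [0.0613 0.0625 0.061 ]
plate [213.5 176.2] [0.5812 0.1969 0.012 ] [ -88.1 -177.5   92. ] [0.0579 0.1128 0.0574]
felt [165.9 178.3] [0.5773 0.36   0.004 ]
felt [189.4 175.4] [0.5863 0.2801 0.004 ]
felt [213.4 168.9] [0.6076 0.1984 0.004 ]
felt [214.  183.9] [0.5562 0.1961 0.004 ]
felt scene [134.4 204.8] [0.7037 0.3667 0.004 ]
felt scene [149.4 228.2] [0.5798 0.3611 0.004 ]
felt scene [178.3 216.2] [0.5893 0.2804 0.004 ]
felt scene [203.4 202.8] [0.6109 0.1988 0.004 ]
felt scene [211.9 211.9] [0.5599 0.1961 0.004 ]
felt scene [235.4 218.1] [0.5022 0.1547 0.004 ]
[[-0.909  0.418 -0.001]
 [ 0.418  0.909 -0.001]
 [-0.    -0.002 -1.   ]]
```

```bash
cat >> h.py <<'E'
def go(p,yaw=None):
    """needed total units in tool axes at current orientation, and spin units to bring tool y to world yaw (mod 180)"""
    s=readout.state(); r=R.from_quat(s["eef_rot"]).as_matrix()
    d=np.asarray(p)-s["ee_pos"]; ya=np.degrees(np.arctan2(r[1,1],r[0,1]))
    out=(r.T@d)/.03
    if yaw is not None:
        dy=(yaw-ya+90)%180-90; r2=r@R.from_euler('z',-dy,degrees=True).as_matrix()
        print("yaw",ya.round(1),"spin units",round(-dy/10,2),"shift after spin",((r2.T@d)/.03).round(2))
    print("t",s["time_s"],"pos",s["ee_pos"].round(4),"shift now",out.round(2),"F",s["wrist_force"].round(1),"w",round(s["grip_width"],4),"tilt",r[:,2].round(3),"j7",s["joint_pos"].round(2))
E
python3 -m jog '[[0,0,0,-0.9],[0,0,0,-0.9],[0,0,0,-0.9],[0,0,0,-0.9],[0,0,0,-0.9],[0,0,0,-0.9]]' 0
python3 -c "
from h import *
go((.4615,.3135,.17),119.3)"
```

```text
time_s: 0.9
ee_pos: [0.2818, 0.6131, 0.2309]
eef_rot: [-0.256, 0.967, -0.0, -0.0]
wrist_force: [-0.1, 0.5, 0.3]
grip_width: 0.0428
yaw 119.6 spin units 0.03 shift after spin [ -0.34 -11.64   2.03]
t 0.9 pos [0.2818 0.6131 0.2309] shift now [ -0.27 -11.64   2.03] F [-0.1  0.5  0.3] w 0.0428 tilt [-0.    -0.001 -1.   ] j7 [-1.03  0.48 -0.25  1.52  0.13  1.15  0.78]
```

```bash
python3 -m jog '[[0,-1,0.2,0],[0,-1,0.2,0],[0,-1,0.2,0],[0,-1,0.2,0],[0,-1,0.2,0],[0,-1,0.2,0],[0,-1,0.2,0],[0,-1,0.2,0],[0,-1,0.2,0],[0,-1,0.2,0],[-0.3,-1,0,0],[0,-0.6,0,0]]' -0.3
python3 -m jog '[[0,0,0,0]]'
python3 -c "
from h import *
go((.4615,.3135,.17),119.3)
snap('wrist','w1')"
```

```text
time_s: 2.4
ee_pos: [0.4611, 0.3128, 0.1711]
eef_rot: [-0.252, 0.968, -0.0, -0.0]
wrist_force: [-0.5, 0.1, -0.1]
grip_width: 0.0556
time_s: 2.52
ee_pos: [0.4604, 0.3132, 0.1712]
eef_rot: [-0.252, 0.968, -0.0, -0.0]
wrist_force: [0.3, 0.4, 0.7]
grip_width: 0.0557
yaw 119.2 spin units -0.01 shift after spin [-0.04 -0.01  0.04]
t 2.525 pos [0.4604 0.3132 0.1712] shift now [-0.04 -0.01  0.04] F [0.3 0.4 0.7] w 0.0557 tilt [-0. -0. -1.] j7 [-0.54  0.35 -0.17  1.88  0.07  0.93  1.34]
```

View pics/w1.png

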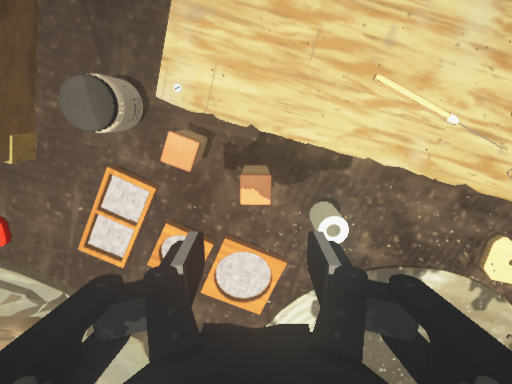

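```bash
python3 - <<'E'
from h import *
m=imaging.camera_model("wrist"); im=cv2.imread("pics/w1.png")
for n,p in dict(s1=(.4615,.3135,.056),s2=(.4635,.236,.056),jar=(.462,.148,.062),prop=(.463,.403,.05),jh=(.577,.36,.012),tray=(.582,.197,.012),tcp=tuple(readout.state()["ee_pos"])).items():
    u=proj(m,p); print(n,u.round(1)); cv2.circle(im,tuple(int(round(a)) for a in u),2,(255,0,255),-1)
crop(im,50,60,310,240,2.5,"w1p")
E
```

```text
s1 [252.9 188.3]
s2 [177.3 150. ]
jar [81.4 98.3]
prop [329.7 229.9]
jh [240.3 276.9]
tray [112.4 218.9]
tcp [254.9 241.4]
```

View pics/w1p.png

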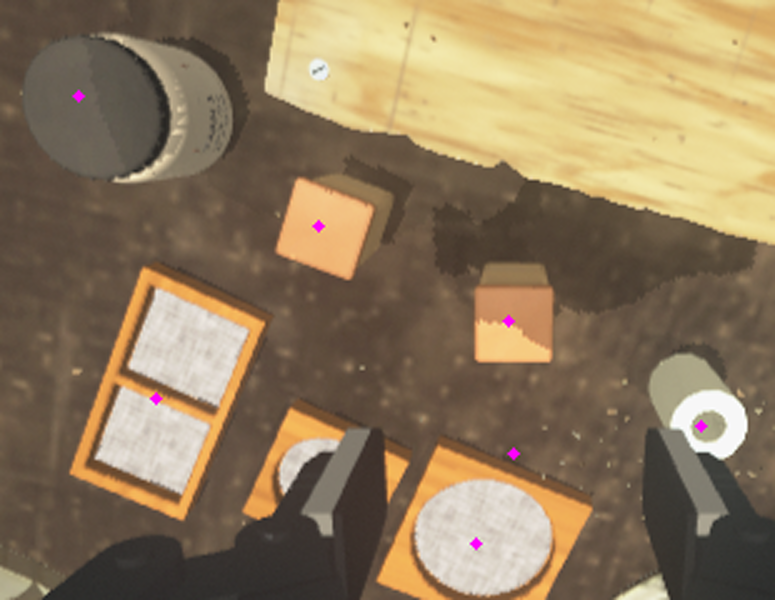

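```bash
python3 -c "
from h import *
m=imaging.camera_model('wrist')
print(onplane(m,(88,103.2),.062),onplane(m,(333.2,230),.05))"
python3 -m jog '[[0,0,1,0],[0,0,1,0],[0,0,1,0],[0,0,1,0],[0,0,0.8,0],[0,0,0.35,0],[0,0,0,0]]'
python3 -m jog '[[0,0,0,0],[0,0,0,0],[0,0,0,0],[0,0,0,0]]' 1
python3 -m jog '[[0,0,-0.6,0],[0,0,-1,0],[0,0,-1,0],[0,0,-1,0],[0,0,0,0]]'
python3 -c "
from h import *
go((.6075,.1985,.12),92)"
```

```text
[0.46305229 0.1541937  0.062     ] [0.46142525 0.406144   0.05      ]
time_s: 3.45
ee_pos: [0.4593, 0.3152, 0.0166]
eef_rot: [-0.254, 0.967, 0.0, -0.0]
wrist_force: [-0.2, 0.3, 0.6]
grip_width: 0.0556
time_s: 3.95
ee_pos: [0.4608, 0.3151, 0.018]
eef_rot: [-0.253, 0.967, 0.001, 0.001]
wrist_force: [-0.5, 0.8, 5.7]
grip_width: 0.0295
time_s: 4.58
ee_pos: [0.4615, 0.3153, 0.128]
eef_rot: [-0.253, 0.967, 0.001, 0.003]
wrist_force: [-0.3, -0.4, -0.2]
grip_width: 0.0296
yaw 119.3 spin units 2.73 shift after spin [-4.73 -4.06  0.28]
t 4.575 pos [0.4615 0.3153 0.128 ] shift now [-2.34 -5.78  0.28] F [-0.3 -0.4 -0.2] w 0.0296 tilt [ 0.005  0.004 -1.   ] j7 [-0.54  0.4  -0.17  1.91  0.09  0.83  1.32]
```

```bash
python3 -m jog '[[0,0,0,0.9],[0,0,0,0.9],[0,0,0,0.9],[-0.9,-0.8,0,0],[-0.9,-0.8,0,0],[-0.9,-0.8,0,0],[-0.9,-0.8,0,0],[-0.9,-0.8,0,0],[0,0,0,0],[0,0,0,0]]'
python3 -c "
from h import *
go((.6075,.1985,.022),92)
snap('wrist','w2')"
```

```text
time_s: 5.82
ee_pos: [0.5987, 0.2002, 0.124]
eef_rot: [-0.02, 1.0, 0.0, -0.001]
wrist_force: [-0.3, -0.1, -0.2]
grip_width: 0.029
yaw 92.3 spin units 0.03 shift after spin [-0.3  -0.07  3.4 ]
t 5.825 pos [0.5987 0.2002 0.124 ] shift now [-0.3  -0.07  3.4 ] F [-0.3 -0.1 -0.2] w 0.029 tilt [-0.002  0.    -1.   ] j7 [-0.37  0.5  -0.02  1.75  0.01  0.89  1.21]
```

View pics/w2.png

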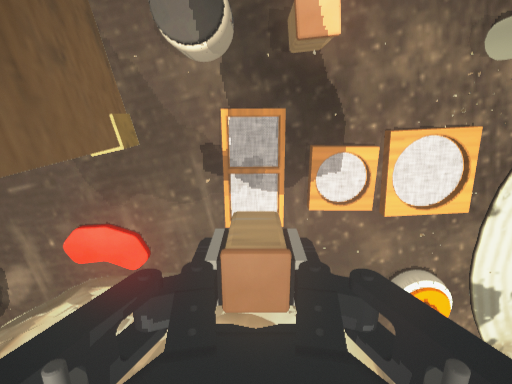

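```bash
python3 -m jog '[[-0.3,-0.07,0,0],[0,0,1,0],[0,0,1,0],[0,0,0.7,0],[0,0,0,0]]'
python3 -c "
from h import *
go((.6075,.1985,.0225),92)"
```

```text
time_s: 6.5
ee_pos: [0.6076, 0.1983, 0.0421]
eef_rot: [-0.021, 1.0, -0.001, -0.002]
wrist_force: [0.6, 0.3, -0.1]
grip_width: 0.0297
yaw 92.4 spin units 0.04 shift after spin [0.   0.01 0.65]
t 6.5 pos [0.6076 0.1983 0.0421] shift now [0.   0.01 0.65] F [ 0.6  0.3 -0.1] w 0.0297 tilt [-0.003 -0.001 -1.   ] j7 [-0.37  0.62 -0.02  1.77  0.02  0.75  1.22]
```

```bash
python3 -m jog '[[0,0,0.4,0],[0,0,0.25,0],[0,0,0,0],[0,0,0,0]]'
python3 -m jog '[[0,0,0,0],[0,0,0,0],[0,0,0,0]]' -0.1
python3 -m jog '[[0,0,-0.6,0],[0,0,-1,0],[0,0,-1,0],[0,0,-1,0],[0,0,0,0]]' -0.3
python3 -c "
from h import *
go((.4635,.236,.15),98.3)
snap('wrist','w3')"
```

```text
time_s: 7.0
ee_pos: [0.6092, 0.1983, 0.0247]
eef_rot: [-0.02, 1.0, 0.0, 0.0]
wrist_force: [-0.8, -0.1, -0.6]
grip_width: 0.0295
time_s: 7.38
ee_pos: [0.609, 0.1982, 0.0245]
eef_rot: [-0.02, 1.0, 0.0, 0.0]
wrist_force: [0.6, -0.3, -0.4]
grip_width: 0.047
time_s: 8.0
ee_pos: [0.611, 0.1989, 0.1364]
eef_rot: [-0.02, 1.0, 0.001, 0.003]
wrist_force: [0.4, -0.6, -0.6]
grip_width: 0.0557
yaw 92.3 spin units -0.6 shift after spin [ 4.68  1.93 -0.48]
t 8.0 pos [0.611  0.1989 0.1364] shift now [ 4.86  1.43 -0.48] F [ 0.4 -0.6 -0.6] w 0.0557 tilt [ 0.007  0.003 -1.   ] j7 [-0.37  0.5  -0.02  1.72  0.01  0.92  1.22]
```

View pics/w3.png

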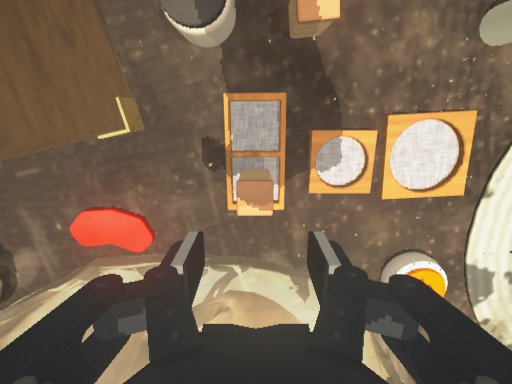

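```bash
python3 -m jog '[[0,0,0,-0.6],[0.95,0.4,0,0],[0.95,0.4,0,0],[0.95,0.4,0,0],[0.95,0.4,0,0],[0.9,0.35,0,0],[0,0,0,0],[0,0,0,0]]' -0.3
python3 -c "
from h import *
go((.4635,.236,.017),98.3)
m,im=snap('wrist','w4')
for p in [(.4635,.236,.056),(.462,.148,.062),(.463,.153,.062),(.463,.404,.05)]:
  u=proj(m,p);print(u.round(1)); cv2.circle(im,tuple(int(round(a)) for a in u),2,(255,0,255),-1)
cv2.imwrite('pics/w4p.png',im)"
```

```text
time_s: 9.05
ee_pos: [0.4614, 0.2353, 0.132]
eef_rot: [-0.072, 0.997, -0.0, 0.0]
wrist_force: [-0.1, 0.2, 0.2]
grip_width: 0.0555
yaw 98.3 spin units -0.0 shift after spin [-0.07  0.01  3.83]
t 9.05 pos [0.4614 0.2353 0.132 ] shift now [-0.07  0.01  3.83] F [-0.1  0.2  0.2] w 0.0555 tilt [ 0. -0. -1.] j7 [-0.49  0.33 -0.08  2.    0.04  0.81  1.13]
[255.2 202.5]
[143.5 187.7]
[149.9 189.8]
[449.6 226.7]
```

View pics/w4p.png

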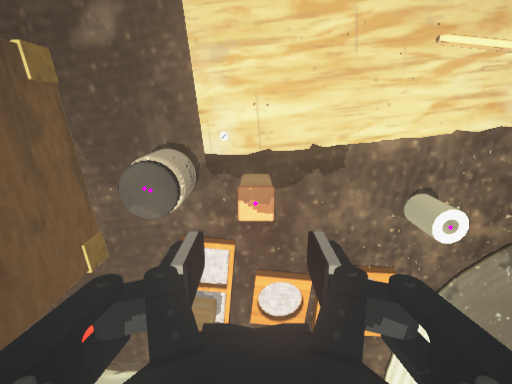

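```bash
python3 -m jog '[[-0.05,0,1,0],[0,0,1,0],[0,0,1,0],[0,0,0.55,0],[0,0,0.25,0],[0,0,0,0]]'
python3 -m jog '[[0,0,0,0],[0,0,0,0],[0,0,0,0],[0,0,0,0]]' 1
python3 -m jog '[[0,0,-0.6,0],[0,0,-1,0],[0,0,-1,0],[0,0,-1,0.6],[0,0,0,0]]'
python3 -c "
from h import *
go((.5555,.196,.12),92)"
```

```text
time_s: 9.85
ee_pos: [0.4628, 0.2359, 0.0183]
eef_rot: [-0.072, 0.997, 0.0, 0.0]
wrist_force: [0.1, -0.1, 0.7]
grip_width: 0.0554
time_s: 10.35
ee_pos: [0.4632, 0.2364, 0.0193]
eef_rot: [-0.073, 0.997, 0.0, 0.001]
wrist_force: [-0.0, -0.0, 5.5]
grip_width: 0.029
time_s: 10.98
ee_pos: [0.4636, 0.2366, 0.1283]
eef_rot: [-0.02, 1.0, 0.001, 0.002]
wrist_force: [0.7, 0.6, -0.9]
grip_width: 0.0293
yaw 92.3 spin units 0.03 shift after spin [-3.01 -1.46  0.29]
t 10.975 pos [0.4636 0.2366 0.1283] shift now [-3.   -1.48  0.29] F [ 0.7  0.6 -0.9] w 0.0293 tilt [ 0.004  0.002 -1.   ] j7 [-0.51  0.34 -0.05  2.    0.02  0.79  1.03]
```

```bash
python3 -m jog '[[-1,-0.48,0,0],[-1,-0.5,0,0],[-1,-0.5,0,0],[0,0,0,0],[0,0,1,0],[0,0,1,0],[0,0,0.7,0],[0,0,0,0]]'
python3 -c "
from h import *
go((.5555,.1965,.0235),92)"
```

```text
time_s: 11.98
ee_pos: [0.5512, 0.195, 0.0428]
eef_rot: [-0.021, 1.0, -0.001, -0.003]
wrist_force: [-1.0, -0.3, -0.3]
grip_width: 0.0297
yaw 92.4 spin units 0.04 shift after spin [-0.15  0.05  0.64]
t 11.975 pos [0.5512 0.195  0.0428] shift now [-0.15  0.05  0.64] F [-1.  -0.3 -0.3] w 0.0297 tilt [-0.006 -0.002 -1.   ] j7 [-0.39  0.55 -0.03  1.91  0.02  0.69  1.18]
```

```bash
python3 -m jog '[[-0.1,0.05,0.4,0],[0,0,0.25,0],[0,0,0,0],[0,0,0,0]]'
python3 -m jog '[[0,0,0,0],[0,0,0,0],[0,0,0,0]]' -0.1
python3 -m jog '[[0,0,-0.6,0],[0,0,-1,0],[0,0,-1,0],[0,0,-1,0],[0,0,0,0],[0,0,0,0]]' -0.3
python3 -c "
from h import *
go((.4625,.405,.14),92)
snap('wrist','w5')"
```

```text
time_s: 12.48
ee_pos: [0.5573, 0.1969, 0.0261]
eef_rot: [-0.02, 1.0, 0.0, 0.0]
wrist_force: [-0.8, -0.0, 0.5]
grip_width: 0.0293
time_s: 12.85
ee_pos: [0.5572, 0.1968, 0.026]
eef_rot: [-0.02, 1.0, 0.0, 0.0]
wrist_force: [-0.2, -0.3, -0.1]
grip_width: 0.0469
time_s: 13.6
ee_pos: [0.5567, 0.1966, 0.134]
eef_rot: [-0.02, 1.0, 0.0, -0.0]
wrist_force: [-0.8, -0.1, -0.7]
grip_width: 0.0552
yaw 92.3 spin units 0.03 shift after spin [ 2.9   7.05 -0.2 ]
t 13.6 pos [0.5567 0.1966 0.134 ] shift now [ 2.86  7.07 -0.2 ] F [-0.8 -0.1 -0.7] w 0.0552 tilt [-0.  0. -1.] j7 [-0.39  0.43 -0.02  1.84  0.01  0.87  1.19]
```

View pics/w5.png

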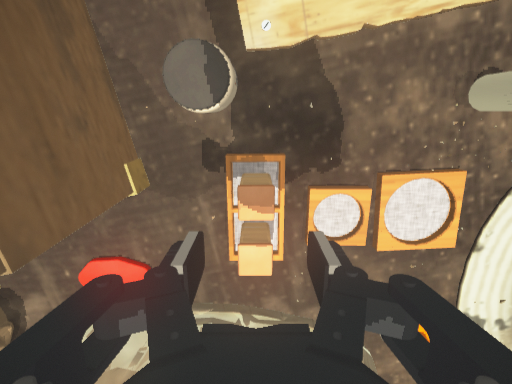

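```bash
python3 -m jog '[[0.36,0.9,0,0],[0.36,0.9,0,0],[0.36,0.9,0,0],[0.36,0.9,0,0],[0.36,0.9,0,0],[0.36,0.9,0,0],[0.36,0.9,0,0],[0.36,0.75,0,0],[0,0,0,0],[0,0,0,0]]' -0.3
python3 -c "
from h import *
go((.4625,.405,.015),92)
m,im=snap('wrist','w6')
u=proj(m,(.4625,.405,.05));print(u.round(1)); cv2.circle(im,tuple(int(round(a)) for a in u),2,(255,0,255),-1)
crop(im,160,100,190,150,4,'w6p')"
```

```text
time_s: 14.9
ee_pos: [0.4627, 0.403, 0.133]
eef_rot: [-0.02, 1.0, -0.001, -0.0]
wrist_force: [0.4, -0.5, 0.9]
grip_width: 0.0552
yaw 92.2 spin units 0.02 shift after spin [0.   0.08 3.93]
t 14.9 pos [0.4627 0.403  0.133 ] shift now [0.   0.08 3.93] F [ 0.4 -0.5  0.9] w 0.0552 tilt [-0.001 -0.002 -1.   ] j7 [-0.74  0.47 -0.07  1.78  0.04  0.9   0.79]
[257.2 197.5]
```

View pics/w6p.png

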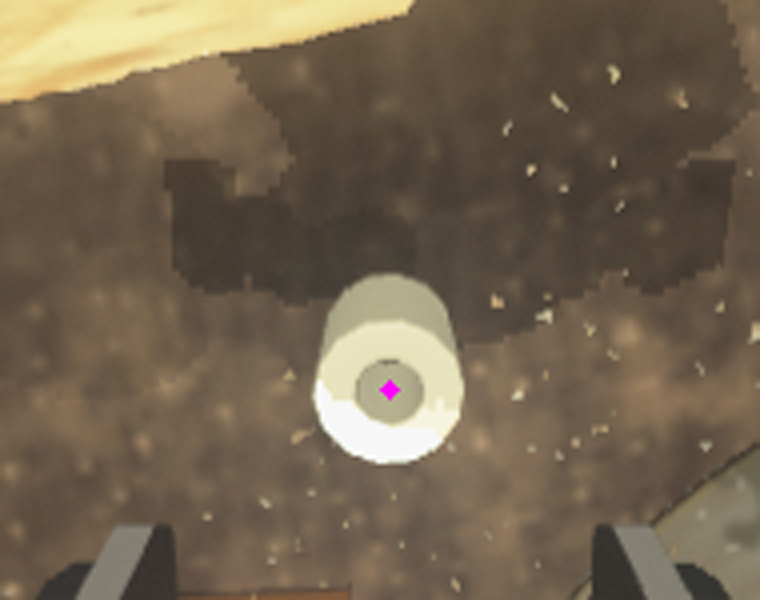

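Estimate (magenta dot at crop 390,390) sits on the bore centre. Grasp.

```bash
python3 -m jog '[[0,0.05,1,0],[0,0,1,0],[0,0,1,0],[0,0,0.6,0],[0,0,0.25,0],[0,0,0,0]]'
python3 -m jog '[[0,0,0,0],[0,0,0,0],[0,0,0,0],[0,0,0,0]]' 1
python3 -m jog '[[0,0,-0.6,0],[0,0,-1,0],[0,0,-1,0],[0,0,-1,0],[0,0,0,0]]'
python3 -c "
from h import *
go((.587,.280,.12),92)"
```

```text
time_s: 15.7
ee_pos: [0.4625, 0.4059, 0.0184]
eef_rot: [-0.02, 1.0, 0.0, 0.0]
wrist_force: [-0.7, 0.5, 0.2]
grip_width: 0.0556
time_s: 16.2
ee_pos: [0.4629, 0.4067, 0.0197]
eef_rot: [-0.02, 1.0, 0.001, 0.001]
wrist_force: [0.3, -1.1, 6.6]
grip_width: 0.0309
time_s: 16.82
ee_pos: [0.4635, 0.4075, 0.1298]
eef_rot: [-0.02, 1.0, 0.002, 0.002]
wrist_force: [-0.6, -0.2, -0.5]
grip_width: 0.0309
yaw 92.3 spin units 0.03 shift after spin [-3.97 -4.39  0.33]
t 16.825 pos [0.4635 0.4075 0.1298] shift now [-3.94 -4.42  0.33] F [-0.6 -0.2 -0.5] w 0.0309 tilt [ 0.005  0.005 -1.   ] j7 [-0.74  0.47 -0.07  1.78  0.04  0.88  0.79]
```

```bash
python3 -m jog '[[-0.8,-0.88,0,0],[-0.8,-0.88,0,0],[-0.8,-0.88,0,0],[-0.8,-0.88,0,0],[-0.75,-0.88,0,0],[0,0,0,0],[0,0,1,0],[0,0,1,0],[0,0,0.7,0],[0,0,0,0],[0,0,0,0]]'
python3 -c "
from h import *
go((.587,.280,.024),92)
snap('wrist','w7')"
```

```text
time_s: 18.2
ee_pos: [0.5863, 0.2797, 0.0461]
eef_rot: [-0.02, 1.0, 0.0, 0.001]
wrist_force: [0.3, -0.4, -0.3]
grip_width: 0.0312
yaw 92.3 spin units 0.03 shift after spin [-0.02  0.01  0.74]
t 18.2 pos [0.5863 0.2797 0.0461] shift now [-0.02  0.01  0.74] F [ 0.3 -0.4 -0.3] w 0.0312 tilt [ 0.001  0.001 -1.   ] j7 [-0.48  0.62 -0.04  1.75  0.03  0.77  1.08]
```

View pics/w7.png

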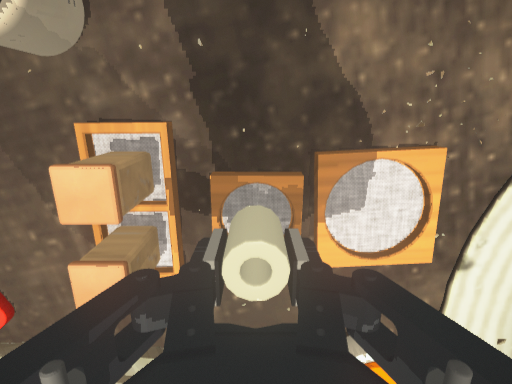

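```bash
python3 -m jog '[[0,0,0.45,0],[0,0,0.27,0],[0,0,0,0],[0,0,0,0]]'
python3 -m jog '[[0,0,0,0],[0,0,0,0],[0,0,0,0]]' -0.1
python3 -m jog '[[0,0,-0.6,0],[0,0,-1,0],[0,0,-1,0],[0,0,-1,0],[0,0,-1,0],[0,0,0,0],[0,0,0,0]]' -1
python3 -c "
from h import *
go((.463,.1535,.16),92)"
```

```text
time_s: 18.75
ee_pos: [0.5859, 0.279, 0.0238]
eef_rot: [-0.02, 1.0, 0.0, 0.0]
wrist_force: [0.0, -0.3, 3.1]
grip_width: 0.0308
time_s: 19.12
ee_pos: [0.5858, 0.279, 0.0235]
eef_rot: [-0.02, 1.0, -0.0, -0.0]
wrist_force: [-0.3, 1.4, 0.4]
grip_width: 0.0469
time_s: 20.0
ee_pos: [0.5855, 0.2788, 0.1617]
eef_rot: [-0.02, 1.0, -0.0, -0.0]
wrist_force: [0.5, 0.2, -0.6]
grip_width: 0.0855
yaw 92.3 spin units 0.03 shift after spin [ 4.23 -4.03  0.06]
t 20.0 pos [0.5855 0.2788 0.1617] shift now [ 4.25 -4.01  0.06] F [ 0.5  0.2 -0.6] w 0.0855 tilt [-0. -0. -1.] j7 [-0.48  0.49 -0.04  1.67  0.02  0.98  1.08]
```

```bash
python3 -m jog '[[0.85,-0.8,0,0],[0.85,-0.8,0,0],[0.85,-0.8,0,0],[0.85,-0.8,0,0],[0.85,-0.8,0,0],[0,0,0,0],[0,0,0,0]]'
python3 -c "
from h import *
go((.463,.1535,.014),92)
m,im=snap('wrist','w8')
u=proj(m,(.463,.1535,.062));print(u.round(1)); cv2.circle(im,tuple(int(round(a)) for a in u),2,(255,0,255),-1)
cv2.imwrite('pics/w8p.png',im)"
```

```text
time_s: 20.88
ee_pos: [0.4635, 0.1543, 0.1613]
eef_rot: [-0.02, 1.0, 0.0, -0.0]
wrist_force: [-0.2, 0.4, -0.4]
grip_width: 0.0855
yaw 92.3 spin units 0.03 shift after spin [ 0.01 -0.03  4.91]
t 20.875 pos [0.4635 0.1543 0.1613] shift now [ 0.01 -0.03  4.91] F [-0.2  0.4 -0.4] w 0.0855 tilt [-0.  0. -1.] j7 [-0.38  0.25 -0.04  2.04  0.01  0.85  1.19]
[253.7 191.7]
```

View pics/w8p.png

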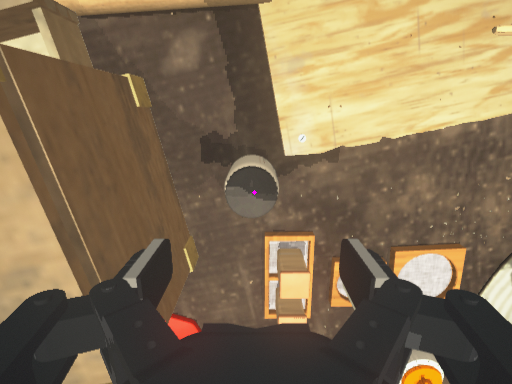

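```bash
python3 -c "
from h import *
m=imaging.camera_model('wrist')
for uv in [(190,240),(160,140),(138,78)]: print(onplane(m,uv,.18).round(3))"
```

```text
[0.455 0.124 0.18 ]
[0.408 0.112 0.18 ]
[0.383 0.104 0.18 ]
```

```bash
python3 -c "
from h import *
m=imaging.camera_model('top')
for uv in [(244,181),(263,246)]:
  for z in (0,.18): print(uv,onplane(m,uv,z).round(3))
w=imaging.camera_model('wrist');print(w['origin'])
a,e=tri([ray(m,(244,181)),ray(w,(192,265))]);print(a.round(3),e)
s,im=snap('top','top1');crop(im,130,120,200,150,4,'t1c')
s,im=snap('scene','sc1');crop(im,100,150,200,150,4,'s1c')
"
```

```text
(244, 181) [0.565 0.095 0.   ]
(244, 181) [0.544 0.086 0.18 ]
(263, 246) [0.346 0.033 0.   ]
(263, 246) [0.356 0.033 0.18 ]
[0.39398038 0.1523705  0.30449523]
[0.561 0.091 0.027] [np.float64(0.0022316427682067684), np.float64(0.0022316427682067394)]
```

View pics/t1c.png

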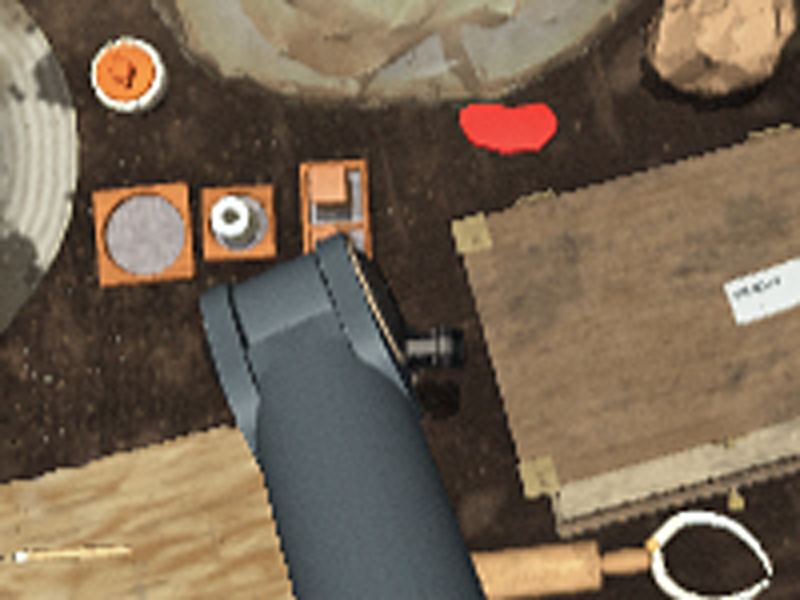

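View pics/s1c.png

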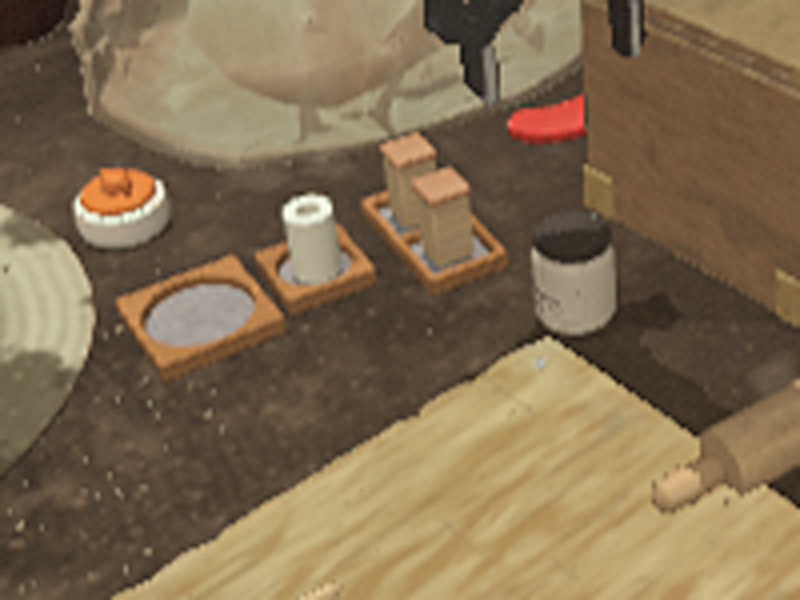

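```bash
python3 -m jog '[[0,-0.03,1,0],[0,0,1,0],[0,0,1,0],[0,0,0,0]]' -0.85
python3 -m jog '[[0,0,0.8,0],[0,0,0.6,0],[0,0,0.35,0],[0,0,0,0]]'
python3 -m jog '[[0,0,0,0],[0,0,0,0],[0,0,0,0],[0,0,0,0]]' 1
python3 -m jog '[[0,0,-0.6,0],[0,0,-1,0],[0,0,-1,0],[0,0,-1,0],[0,0,-0.5,0],[0,0,0,0]]'
python3 -c "
from h import *
go((.577,.360,.13),92)
snap('wrist','w9')"
```

```text
time_s: 21.52
ee_pos: [0.462, 0.153, 0.0698]
eef_rot: [-0.021, 1.0, -0.001, -0.002]
wrist_force: [0.3, -0.1, -0.2]
grip_width: 0.0795
time_s: 22.02
ee_pos: [0.4636, 0.1533, 0.0194]
eef_rot: [-0.02, 1.0, 0.0, -0.0]
wrist_force: [0.6, -0.5, 0.1]
grip_width: 0.079
time_s: 22.52
ee_pos: [0.464, 0.1529, 0.0205]
eef_rot: [-0.02, 1.0, 0.0, 0.001]
wrist_force: [-1.3, -1.0, 7.5]
grip_width: 0.0482
time_s: 23.28
ee_pos: [0.4637, 0.1532, 0.1429]
eef_rot: [-0.02, 1.0, 0.0, 0.001]
wrist_force: [0.1, 0.1, -2.3]
grip_width: 0.0478
yaw 92.3 spin units 0.03 shift after spin [-4.01  6.76  0.44]
t 23.275 pos [0.4637 0.1532 0.1429] shift now [-4.05  6.74  0.44] F [ 0.1  0.1 -2.3] w 0.0478 tilt [ 0.002  0.001 -1.   ] j7 [-0.37  0.27 -0.04  2.06  0.01  0.81  1.19]
```

View pics/w9.png

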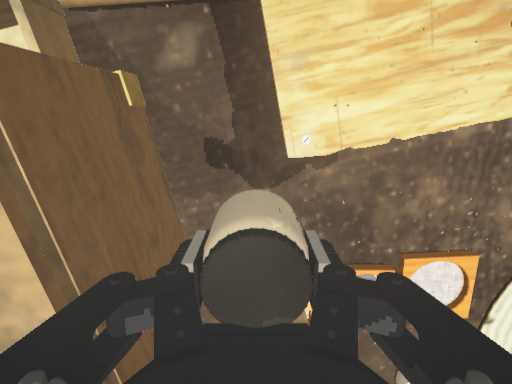

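```bash
python3 -c "
from h import *
m=imaging.camera_model('wrist'); print(onplane(m,(257.5,277.5),.1845), readout.state()['ee_pos'])
print(onplane(m,(202,277.5),.1845),onplane(m,(312.5,277.5),.1845),onplane(m,(257.5,231),.1845),onplane(m,(257.5,325),.1845))"
```

```text
[0.45800576 0.15422298 0.1845    ] [0.46306572 0.15293356 0.14191033]
[0.45890091 0.13183853 0.1845    ] [0.45711858 0.17640806 0.1845    ] [0.43769075 0.15336596 0.1845    ] [0.48104466 0.15519491 0.1845    ]
```

```bash
python3 -m jog '[[0,0.85,0,0],[0,0.85,0,0],[0,0.85,0,0],[-0.8,0.85,0,0],[-0.8,0.85,0,0],[-0.8,0.85,0,0],[-0.8,0.85,0,0],[-0.8,0.8,0,0],[0,0,0,0],[0,0,0,0]]'
python3 -c "
from h import *
go((.579,.360,.025),92)
m,im=snap('wrist','w10')"
```

```text
time_s: 24.58
ee_pos: [0.5739, 0.3592, 0.1401]
eef_rot: [-0.02, 1.0, -0.001, -0.002]
wrist_force: [-0.9, -0.1, -1.6]
grip_width: 0.048
yaw 92.3 spin units 0.03 shift after spin [-0.18  0.03  3.84]
t 24.575 pos [0.5739 0.3592 0.1401] shift now [-0.18  0.03  3.84] F [-0.9 -0.1 -1.6] w 0.048 tilt [-0.003 -0.002 -1.   ] j7 [-0.58  0.56 -0.06  1.61  0.04  0.98  0.96]
```

View pics/w10.png

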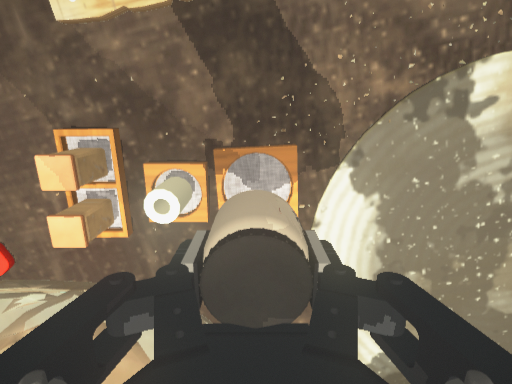

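```bash
python3 -m jog '[[-0.18,0.03,0,0],[0,0,1,0],[0,0,1,0],[0,0,0.9,0],[0,0,0.2,0],[0,0,0,0],[0,0,0,0]]'
python3 -c "
from h import *
go((.579,.360,.025),92)
m,im=snap('scene','sc2');crop(im,100,150,200,150,4,'s2c')"
```

```text
time_s: 25.5
ee_pos: [0.5814, 0.3619, 0.0508]
eef_rot: [-0.02, 1.0, 0.001, 0.001]
wrist_force: [-0.3, -0.0, -1.8]
grip_width: 0.0478
yaw 92.3 spin units 0.03 shift after spin [ 0.08 -0.06  0.86]
t 25.5 pos [0.5814 0.3619 0.0508] shift now [ 0.08 -0.06  0.86] F [-0.3 -0.  -1.8] w 0.0478 tilt [ 0.002  0.002 -1.   ] j7 [-0.58  0.66 -0.06  1.65  0.05  0.82  0.95]
```

View pics/s2c.png

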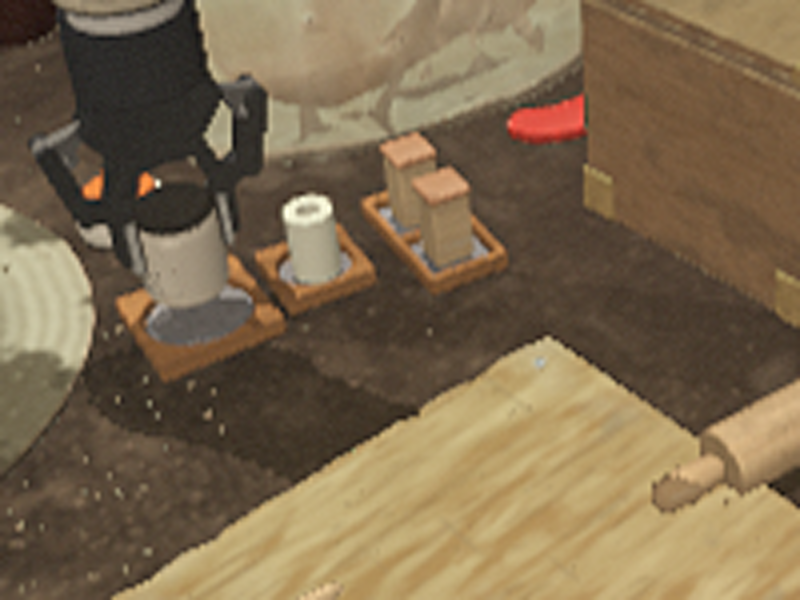

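```bash
python3 -c "
from h import *
m=imaging.camera_model('scene'); print(onplane(m,(146.9,222.7),.030), onplane(m,(100+174/4,150+206/4),.092))"
```

```text
[0.57051051 0.36557379 0.03      ] [0.57237169 0.36189915 0.092     ]
```

```bash
python3 -m jog '[[-0.13,-0.06,0.4,0],[0,0,0.3,0],[0,0,0.1,0],[0,0,0,0],[0,0,0,0]]'
python3 -c "
from h import *
go((.584,.360,.025),92)
m,im=snap('scene','sc3');crop(im,100,150,200,150,4,'s3c')"
```

```text
time_s: 26.18
ee_pos: [0.5843, 0.3598, 0.025]
eef_rot: [-0.02, 1.0, 0.0, -0.0]
wrist_force: [0.8, -0.1, -1.2]
grip_width: 0.0476
yaw 92.3 spin units 0.03 shift after spin [ 0.01  0.01 -0.  ]
t 26.175 pos [0.5843 0.3598 0.025 ] shift now [ 0.01  0.01 -0.  ] F [ 0.8 -0.1 -1.2] w 0.0476 tilt [-0.  0. -1.] j7 [-0.58  0.7  -0.05  1.66  0.05  0.78  0.96]
```

View pics/s3c.png

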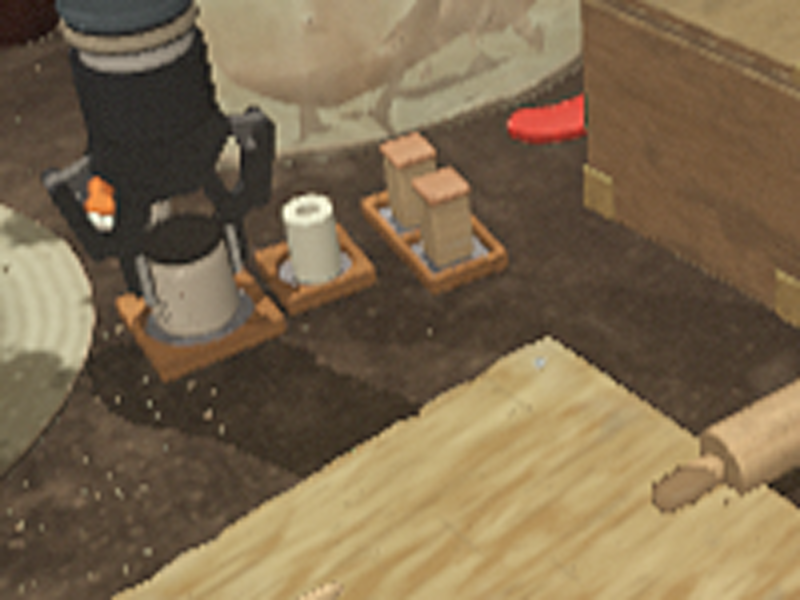

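```bash
python3 -m jog '[[0,0,0.04,0],[0,0,0,0]]'
python3 -m jog '[[0,0,0,0],[0,0,0,0],[0,0,0,0]]' -0.45
python3 -m jog '[[0,0,-0.4,0],[0,0,-0.8,0],[0,0,-1,0],[0,0,-1,0],[0,0,-1,0],[0,0,-1,0],[0,0,-1,0],[0,0,0,0]]'
python3 -m jog '[[0,1,0,0],[0,1,0,0],[0,1,0,0],[0.5,1,0,0],[0.5,1,0,0],[0.5,1,0,0],[0.5,1,0,0],[0,0,0,0],[0,0,0,0]]'
python3 -c "
from h import *
go((.584,.360,.025),92)
m,im=snap('scene','sc4');crop(im,100,150,200,150,4,'s4c')
m,im=snap('top','top4');crop(im,130,120,140,110,5,'t4c')"
```

```text
time_s: 26.48
ee_pos: [0.5844, 0.3599, 0.0247]
eef_rot: [-0.02, 1.0, 0.0, 0.0]
wrist_force: [-2.4, -1.7, 4.5]
grip_width: 0.0478
time_s: 26.85
ee_pos: [0.5845, 0.3597, 0.0239]
eef_rot: [-0.02, 1.0, 0.0, 0.0]
wrist_force: [0.2, 0.9, -0.2]
grip_width: 0.0618
time_s: 27.85
ee_pos: [0.5859, 0.3607, 0.2141]
eef_rot: [-0.02, 1.0, 0.002, 0.003]
wrist_force: [-0.2, 0.5, -0.3]
grip_width: 0.0623
time_s: 28.98
ee_pos: [0.5165, 0.5659, 0.2092]
eef_rot: [-0.02, 1.0, -0.001, -0.0]
wrist_force: [0.6, -1.2, 0.1]
grip_width: 0.0618
yaw 92.3 spin units 0.03 shift after spin [-2.01 -6.93  6.15]
t 28.975 pos [0.5165 0.5659 0.2092] shift now [-1.98 -6.94  6.15] F [ 0.6 -1.2  0.1] w 0.0618 tilt [-0.    -0.002 -1.   ] j7 [-0.84  0.64 -0.07  1.3   0.05  1.21  0.69]
```

View pics/s4c.png

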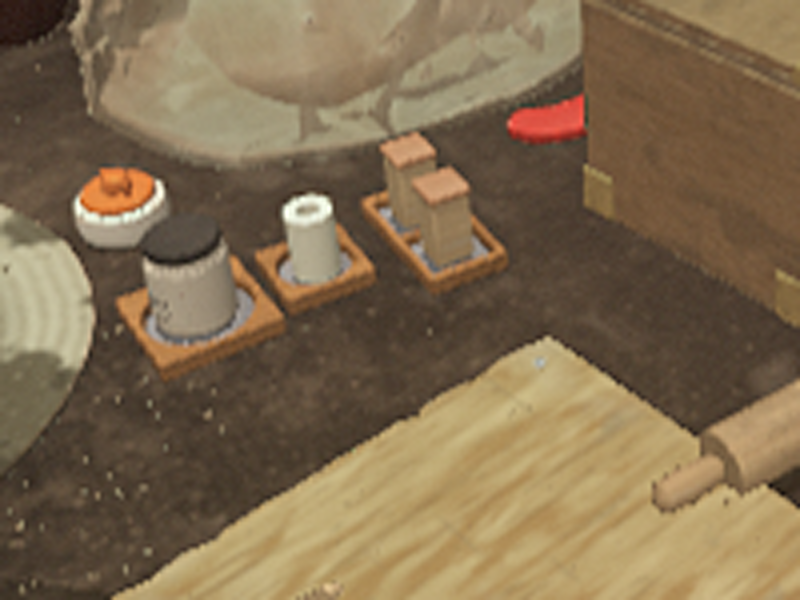

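View pics/t4c.png

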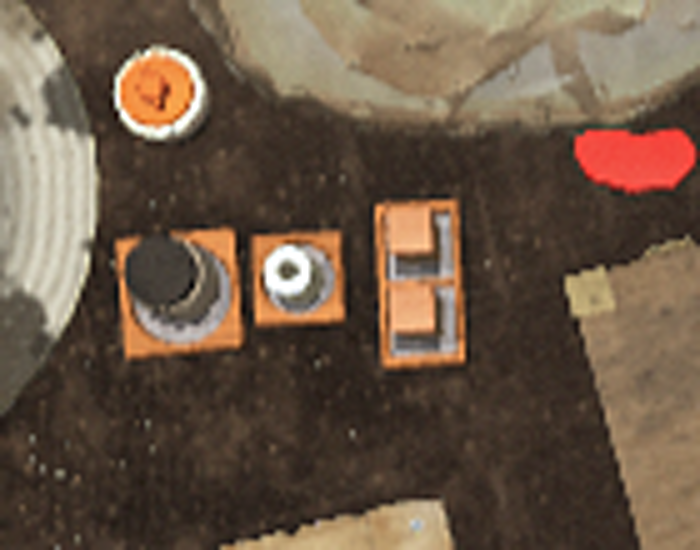

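```bash
python3 -c "
from h import *
t=imaging.camera_model('top'); s=imaging.camera_model('scene')
for n,a,b in [('jar',(162,270),(181,239)),('prop',(288,271),(308,209)),('stA',(410,231),(408,150)),('stB',(413,306),(441,186))]:
  A=np.array(a)/5+[130,120]-.4;B=np.array(b)/4+[100,150]-.4
  x,e=tri([ray(t,A),ray(s,B)]);print(n,x.round(4),np.round(e,4))"
```

```text
jar [0.5862 0.3597 0.0589] [0.0011 0.0011]
prop [0.5854 0.2786 0.0521] [0.0009 0.0009]
stA [0.6102 0.1981 0.0565] [0.0008 0.0008]
stB [0.561  0.1961 0.0547] [0.0005 0.0005]
```

```bash
python3 -c "
from h import *
t=imaging.camera_model('top')
im=cv2.imread('pics/top4.png');crop(im,150,160,40,36,15,'t4j')
m,im=snap('wrist','w11')
im=cv2.imread('pics/sc4.png');crop(im,125,195,50,50,12,'s4j')"
```

```text
(no output)
```

View pics/w11.png

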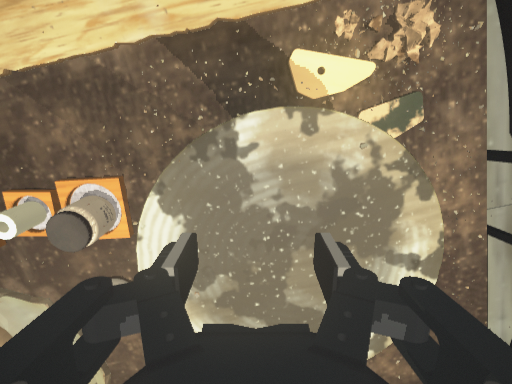

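View pics/t4j.png

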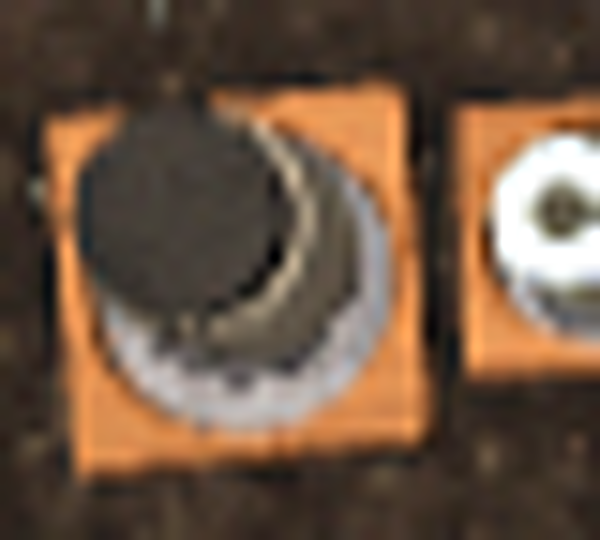

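View pics/s4j.png

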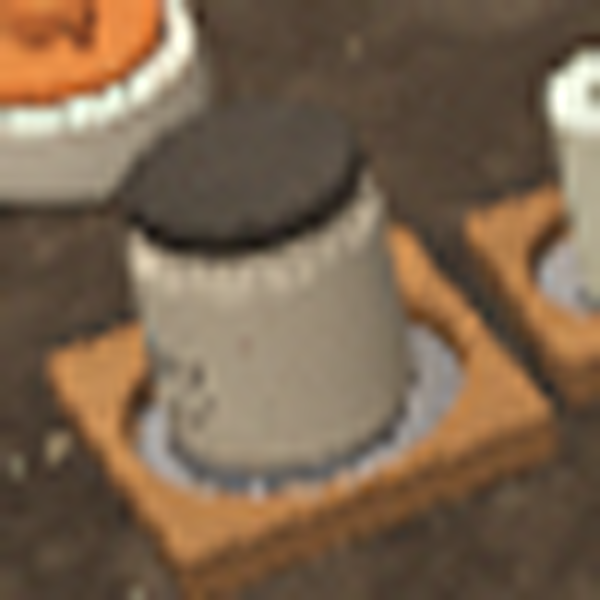

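```bash
python3 -c "
from h import *
t=imaging.camera_model('top'); s=imaging.camera_model('scene');w=imaging.camera_model('wrist')
for n,m,o,k in [('t',t,(150,160),15),('s',s,(125,195),12),('w',w,(0,0),1)]:
  for c,zs in (((.577,.36),(.004,.057,.066)),((.463,.153),(0,.062)),((.586,.279),(.004,.054))):
    print(n,c,[((proj(m,(*c,z))-o+.5)*k if 1 else 0).round(1) .tolist()for z in zs])"
```

```text
t (0.577, 0.36) [[245.8, 283.2], [183.0, 253.0], [171.7, 247.6]]
t (0.463, 0.153) [[1161.8, 777.3], [1134.8, 767.1]]
t (0.586, 0.279) [[602.9, 239.5], [558.4, 209.2]]
s (0.577, 0.36) [[308.2, 410.0], [262.6, 209.5], [254.6, 174.1]]
s (0.463, 0.153) [[1422.9, 390.8], [1410.9, 155.8]]
s (0.586, 0.279) [[656.7, 265.9], [625.5, 80.9]]
w (0.577, 0.36) [[96.1, 208.1], [70.5, 223.7], [65.3, 226.8]]
w (0.463, 0.153) [[-87.2, 110.8], [-160.3, 110.8]]
w (0.586, 0.279) [[34.7, 212.4], [1.7, 227.5]]
```

```bash
python3 -m jog '[[-0.5,-1,0,0],[-0.5,-1,0,0],[-0.5,-1,0,0],[-0.5,-1,0,0],[0,-0.8,0,0],[0,0,0,0],[0,0,0,0]]'
python3 -c "
from h import *
go((.584,.420,.2),92)
m,im=snap('wrist','w12')
for c in [(.577,.36,.004),(.577,.36,.066)]: print(proj(m,c))
crop(im,60,120,200,150,4,'w12c')"
```

```text
time_s: 30.0
ee_pos: [0.5814, 0.4266, 0.2103]
eef_rot: [-0.02, 1.0, 0.001, -0.0]
wrist_force: [0.2, 0.8, 0.5]
grip_width: 0.0617
yaw 92.3 spin units 0.03 shift after spin [-0.08 -0.22  0.34]
t 30.0 pos [0.5814 0.4266 0.2103] shift now [-0.08 -0.23  0.34] F [0.2 0.8 0.5] w 0.0617 tilt [-0.     0.001 -1.   ] j7 [-0.65  0.56 -0.07  1.43  0.04  1.15  0.89]
[201.20095948 162.87448227]
[190.29441071 173.51683476]
```

View pics/w12c.png

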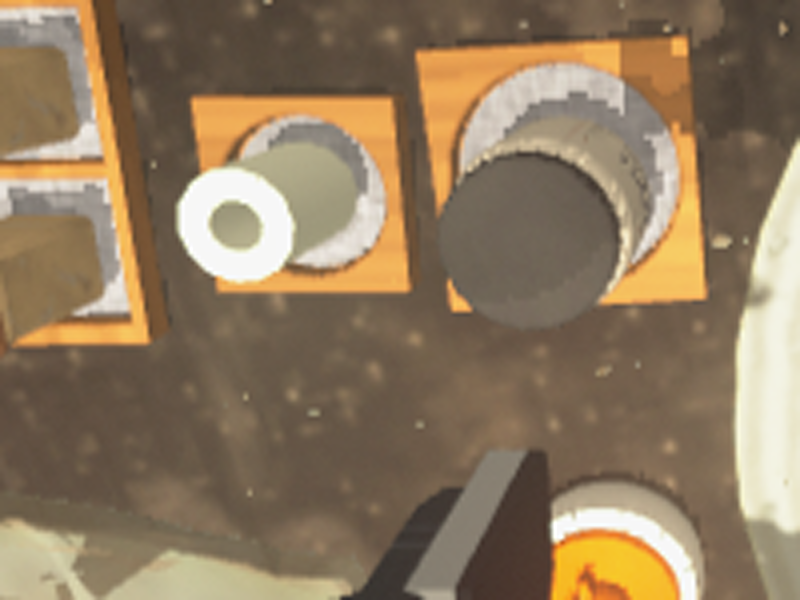

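```bash
python3 -c "
from h import *
t=imaging.camera_model('top'); s=imaging.camera_model('scene');w=imaging.camera_model('wrist')
print(tri([ray(t,(161.7,173.6)),ray(w,(192.1,179.1))]))
print(tri([ray(s,(145,209.3)),ray(w,(192.1,179.1))]))
print('prop',tri([ray(t,(150+562/15-.5,160+210/15-.5)),ray(w,(60+237/4-.4,120+224/4-.4))]))
from scipy.optimize import least_squares
"
```

```text
(array([0.58563109, 0.36025207, 0.05589886]), [np.float64(0.0006114660672239225), np.float64(0.0006114660672237722)])
(array([0.58372619, 0.36100632, 0.06114844]), [np.float64(0.0002776593775713329), np.float64(0.0002776593775712217)])
prop (array([0.58612064, 0.27898877, 0.04997955]), [np.float64(0.0002618791119175255), np.float64(0.00026187911191753407)])
```

```bash
python3 -c "
from h import *
a=np.linspace(0,2*np.pi,200)
for n,f,o,sz,k in [('wrist','w12',(150,110),(90,100),6),('scene','sc4',(120,190),(60,60),9)]:
  m=imaging.camera_model(n); im=cv2.imread(f'pics/{f}.png')
  big=cv2.resize(im[o[1]:o[1]+sz[1],o[0]:o[0]+sz[0]],None,fx=k,fy=k,interpolation=cv2.INTER_CUBIC)
  for cx,cy,z,r,col in [(.584,.3605,.004,.0265,(0,255,0)),(.584,.3605,.057,.0265,(255,0,0)),(.584,.3605,.066,.0235,(0,0,255)),(.577,.360,.012,.035,(255,0,255))]:
    P=np.array([(proj(m,(cx+r*np.cos(t),cy+r*np.sin(t),z))-o+.5)*k for t in a]).astype(int)
    cv2.polylines(big,[P],True,col,1)
  cv2.imwrite(f'pics/ov_{n}.png',big)
"
```

```text
(no output)
```

View pics/ov_wrist.png

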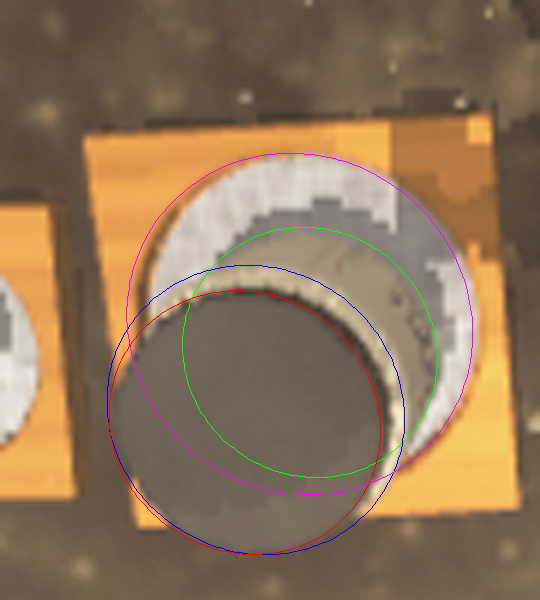

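View pics/ov_scene.png

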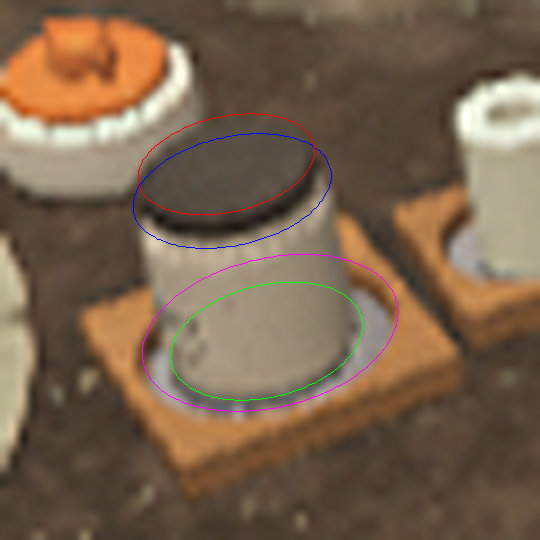

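```bash
python3 -c "
from bench import manip,readout
print(manip.job_done(), readout.state()['time_s'])"
```

```text
the job is handed in; nothing more can be done
the job is handed in; nothing more can be done
```

All four pieces are in their wells and the job is handed in. I moved both stamps first, then the kiln prop, then the black-lidded jar, finishing about 30 s into the 96 s allowed. No verdict was reported.

Last checks, from the top, scene and wrist pictures:
- **Upright and seated:** Everything looked upright and down in its well. The gripper was clear and touching nothing.
- **Stamps and prop:** All three are within about 5 mm of their well centres.
- **Jar:** It stands about 6–7 mm off centre, toward the far side, against a limit of 12 mm. Its lid and base outlines fit an upright, seated jar well in the wrist view, and to about 1 pixel in the scene view. I did not re-centre it.
- **Timer and kidney:** Both looked unmoved by eye; I did not measure their positions.

Some checks disagreed:
- **Heights:** Triangulated heights mostly came out about 2–5 mm lower than the text gives. The jar lid was further off, at 56–61 mm against an expected 66 mm.
- **Jar grip width:** The gripper read 48 mm across the 53 mm jar.
- **First jar position:** My first estimate was about 5 mm off in y; I corrected it from the wrist camera before grasping.

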